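# Clip the snap hook onto the hooded anchor eye

## Robot

A 7-joint arm with a two-finger parallel gripper is mounted at the origin on a cart in front of the work surface, level with it; the furniture and walls round the work are solid. World frame = base frame: x ahead of the robot, y to its left, z up, the work surface at z = 0. Lengths are in mm, angles in rad, forces in N, time in s.
With the tool pointing down it reaches from about 400 to 875 mm from the base axis. Payload 4.4 kg.
Tool frame: the origin (TCP) lies at the very end of the fingers, on their centre line; the grasp point (between the pads) lies 19 mm behind it; z points along the fingers, y is the line along which they close (so a half turn about z gives the same grasp; the last joint's range is limited). The gripper opens to 85 mm and grips with 20 to 120 N. Pads are 22 mm wide; open, the fingers measure 114 mm over their backs; the gripper's body (76 mm by 85 mm) begins 54 mm behind the grasp point. The pads swing forward as they close: fully open they stand 13 mm farther back than shut.
Start: joints at [1.154, 0.628, 0.038, 1.517, -0.027, 0.996, -0.02], TCP at [223.4, -610.418, 231.313] pointing down, gripper open.
Joint ranges: [-3.06, 3.06], [-0.37, 2.12], [-1.25, 1.32], [0.18, 2.47], [-1.1, 4.24], [0.23, 1.98], [-2.94, 2.94]. Speed limits (rad/s): [2.57, 2.57, 3.14, 3.14, 3.14, 3.14, 3.14].

## Interface

Orientations are given as [roll, pitch, yaw] about the fixed x, y, z axes, in that order (R = Rz(yaw) Ry(pitch) Rx(roll)).
In Python, from cell import sensors, get_image, camera_params, order gives the robot as it stands.
- The arm moves only by the shell command python3 -m inch 'ROWS' [OPENING]. ROWS is JSON, a list that holds one entry, the list of rows, each a list of 4 numbers: the shift along the tool's x, y, z in cm, then the turn about the tool's z in degrees. A call has 1 to 8 rows; each row is the pose to reach, as a shift and turn from the pose commanded when the call began, along the tool's axes at that moment; what a row does not reach only later rows make up. A row lasts 1/12 s, in which the tool goes at most 41.7 mm and 7.16 degrees, less where a joint would pass 70% of its speed; a pose out of reach is approached as far as the arm can. A call with a gripper value outside its range is refused whole. OPENING is the finger opening in cm, from 0 to 8.54, set as the call begins (- or left out, the last holds). The fingers move at their own pace and stop on an object; the grip force is fixed at half the most. Time passes only in rows, so rows that repeat a pose let the fingers close. It gives the time, the measured TCP pose, the force, the opening and the grip force at its end, in the units of the state.
- sensors.read_state(): the state, without advancing time (a new reading comes with each control period).
- get_image(name): name is "scene" or "side" or "wrist"; returns the picture (384x512x3 uint8, blue, green, red); there is no depth.
- camera_params(name): a dict with "mtx" (3x3 intrinsics, pixels), "rvec" (rotation vector, rad) and "tvec" (3), from world to camera coordinates, as OpenCV has them. Camera axes: x right, y down, z forward; pixel columns grow to the right and rows downward; lengths in mm; the calibration is good to about 2 mm. A picture is of the moment at which its call begins: read the wrist's pose just before it. camera_params takes no time and is no camera call; for the wrist camera it gives the pose at the moment of the call.
- order.finish_job(): hands the job in; it is judged then, once.
The state is a dict: "clock": time; "qpos": joint angles; "qd": joint speeds; "tau": joint torques, N m; "eef_pos": TCP position; "tool_rot": TCP orientation; "force": force on the tool from outside, world axes, zero at the start; "torque": the same for the moment, N m; "width": finger opening in mm; "gripper_force": force on a finger pad.
Only numpy, scipy, OpenCV 4.12 (cv2) and the standard library are available. Lean on these libraries where they do the work, as an engineer would, in place of code of your own. Each camera call takes 0.05 s, during which the arm holds its last target. There are 200 camera calls.

## Task

First take the grey screwdriver that lies tight against the snap hook and lay it in the small front right compartment of the tray, beside the board. Then pick up the snap hook and clip it onto the steel eye under the hood of the anchor stand: push its sprung gate against the eye's front bar until the bar is inside the hook and the gate has snapped shut behind it, and let go so that the hook stays hanging on the eye. Leave the heater tap and the filler cap where they are.

Things in the scene. Friction and masses are not known exactly. Their poses are not given: they have to be found in the camera images.
- hook_grip (a point): Centre of the snap hook's grip plate, half-way up. Hook: plain aluminium, about 165 g, flat on a wooden board (top 37 mm high). Its axes: x from the plate across the loop to the gate, y along the loop's long side, z normal to the loop (up as it lies). Plate: 40 (x) by 40 (y) by 24 mm thick, underside level with the loop's, +y face level with the loop's +y end; grip it across y.
- hook_centre (a point): Centre of the hook's loop, half-way up its 12 mm round bar; axes as hook_grip, which is at (-61, 40, 6) mm from here. Loop: a rectangle with rounded corners, 84 (x) by 120 (y) mm outside, 60 by 96 mm inside. Gate on the +x side (line x = 36 mm): a dark 9 mm rod hinged at y = -14 mm, free tip at y = 37 mm; the fixed nose begins at y = 41 mm.
- gate_push (a point): Point on the gate's line, 29 mm along y from hook_centre, axes as hook_grip: the best place for the eye's bar to push the gate in, moving toward -x of the hook. The 9 mm bar passes the gate's tip once it is about 36 mm inside the gate line; it may go up to 55 mm in before it meets the loop's far side. Then the gate springs shut behind it.
- gate (a joint): Gate of the snap hook, rad: 0 shut, grows inward, stop at 1.0. Spring: about 1.5 N at the free end to start, 4 N wide open.
- eye_bar (a point): Middle of the front bar of the eye, 138 mm above the board. Axes of the stand: x level, into the stand, y level, z up. The eye is a closed U of 9 mm steel rod. The bar is 60 mm long and leans 35 degrees, its top toward -x: direction (-0.574, 0, 0.819). From its ends two legs run 62 mm back, square to it, along (0.819, 0, 0.574), to a leaning panel.
- anchor: Grey anchor stand fixed on the board; origin under eye_bar, at the base's underside. Panel 90 mm wide, parallel to the bar, from 50 mm below to 121 mm above eye_bar; at its top a hood comes forward to 23 mm behind the bar's line. No room for an upright gripper: turn the hook's x along the legs, z along the bar, y along the stand's y (tool tilted 35 degrees, fingers forward and down); push along the legs.
- driver_mid (a point): Middle of the plain dark grey screwdriver, 148 mm long, half-way up its handle. It lies on the board 5 to 9 mm from the hook's +y end and grip plate, so no finger fits between. Its y axis points to the handle's end: handle 28 mm thick, y = -24 to 74 mm; 6 mm blade from -24 to -74 mm. About the last 32 mm of the handle stand out past the plate and can be gripped across from above.
- bin_centre (a point): Centre of the floor (height 0) of the small front right compartment of the black tray, where the screwdriver belongs: 213 mm along world x by 137 mm along world y, walls 25 mm high. The board's edge, 37 mm high, overhangs its left (+y) wall.
- driver: The same screwdriver; origin 14 mm below driver_mid, on its underside; same axes.
- hook: The snap hook; origin 6 mm below hook_centre, on its underside; same axes.
- tap: Bystander: old heater tap, 85x103x41 mm, loose on the board in front of the stand. Origin at the centre of its underside.
- filler_cap: Bystander: yellowed round filler cap, 56 mm across, 28 mm high, loose on the board beside the stand. Origin at the centre of its underside.

How it is judged:
By the outcome, as a careful person would: the job done as asked, in the order asked, and still so for the second after the job is handed in, with the robot touching nothing.
It also fails if it takes over 67 s, if anything falls off the work surface, if the arm or the gripper's body presses on something with over 40 N, if the wrist force passes 120 N, or if a joint passes its speed limit or range.

## Working session

There is one attempt and no reset: what is moved stays moved. The work goes in short steps, Python scripts to look and compute and a shell command to move; the robot and the scene stay as the last step left them, time stands still between calls to the robot, and variables do not carry over. Pictures are saved under pics/ and viewed, at most 11 in all, crops included, and the job is handed in when it is done.

```bash
ls; mkdir -p pics; python3 - <<'E'
from cell import sensors,get_image,camera_params
import cv2,numpy as np
s=sensors.read_state();print({k:np.round(v,3).tolist() for k,v in s.items()})
a=get_image("scene");b=get_image("side")
for n in("scene","side","wrist"):
    p=camera_params(n);R=cv2.Rodrigues(np.array(p["rvec"]))[0];print(n,np.round(p["mtx"],1).tolist(),(-R.T@np.array(p["tvec"]).ravel()).round(),R.round(2).tolist())
cv2.imwrite("pics/scene0.png",a);cv2.imwrite("pics/side0.png",b)
E
```

```text
pics
{'clock': 0.0, 'qpos': [1.154, 0.629, 0.038, 1.518, -0.027, 0.996, -0.02], 'qd': [0.0, -0.002, -0.0, 0.001, 0.001, -0.0, 0.002], 'tau': [-0.001, -56.341, 1.226, -19.345, 0.011, 0.01, 0.0], 'eef_pos': [223.155, -609.839, 230.36], 'tool_rot': [-3.14, 0.0, 0.351], 'force': [-0.228, 0.629, 0.941], 'torque': [0.015, -0.041, 0.01], 'gripper_force': 0.0, 'width': 85.032}
scene [[354.9, 0.0, 255.1], [0.0, 354.9, 192.3], [0.0, 0.0, 1.0]] [ 51. 307. 738.] [[-0.52, -0.86, -0.0], [-0.61, 0.37, -0.7], [0.6, -0.36, -0.71]]
side [[499.5, 0.0, 252.0], [0.0, 499.5, 184.9], [0.0, 0.0, 1.0]] [-136. 1034.  608.] [[-0.83, -0.56, 0.03], [-0.22, 0.29, -0.93], [0.51, -0.78, -0.36]]
wrist [[265.8, 0.0, 256.6], [0.0, 265.8, 190.2], [0.0, 0.0, 1.0]] [ 294. -585.  372.] [[0.34, -0.94, -0.0], [-0.9, -0.33, 0.29], [-0.28, -0.1, -0.96]]
```

View pics/scene0.png

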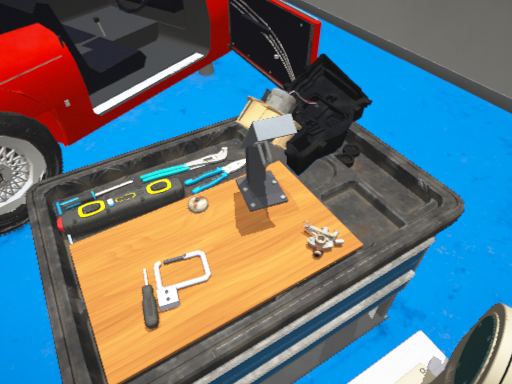

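View pics/side0.png

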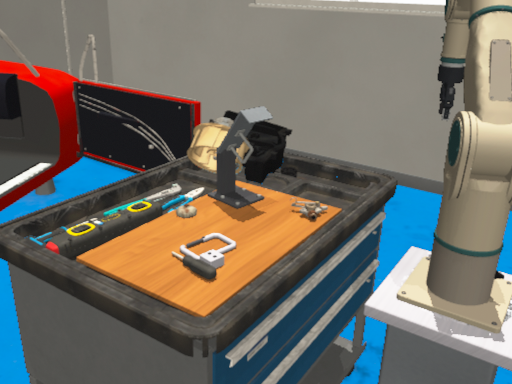

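The scene view shows the hook near (182,280), the driver from (147,270) to (151,325), the stand base at (262,190), and the tap at (322,238). The free pocket right of the board is near (385,215). I'll zoom in to measure.

```bash
cat >h.py <<'E'
import cv2,numpy as np
from scipy.spatial.transform import Rotation as Ro
from cell import sensors,get_image,camera_params
def cam(n):
    p=camera_params(n);R=cv2.Rodrigues(np.array(p["rvec"]))[0];t=np.array(p["tvec"]).ravel();return np.array(p["mtx"]),R,t
def onz(c,uv,z):
    K,R,t=c;d=R.T@np.linalg.solve(K,[*uv,1]);o=-R.T@t;return o+d*(z-o[2])/d[2]
def tri(c1,u1,c2,u2):
    A=[];b=[]
    for (K,R,t),u in((c1,u1),(c2,u2)):
        d=R.T@np.linalg.solve(K,[*u,1]);d/=np.linalg.norm(d);P=np.eye(3)-np.outer(d,d);A.append(P);b.append(P@(-R.T@t))
    x=np.linalg.lstsq(np.vstack(A),np.hstack(b),rcond=None)[0];return x,np.linalg.norm(np.vstack(A)@x-np.hstack(b))
def proj(c,X):
    K,R,t=c;q=K@(R@np.array(X,float)+t);return q[:2]/q[2]
def state():
    s=sensors.read_state();return s,np.array(s["eef_pos"]),Ro.from_euler("xyz",s["tool_rot"]).as_matrix()
E
python3 - <<'E'
from h import *
a=cv2.imread("pics/scene0.png");b=cv2.imread("pics/side0.png")
def z(im,x,y,w=100,h=75):return cv2.resize(im[y:y+h,x:x+w],(400,300),interpolation=cv2.INTER_CUBIC)
m=np.vstack([np.hstack([z(a,125,245),z(a,220,105,)]),np.hstack([z(b,160,215),z(b,200,100,)])])
cv2.imwrite("pics/z1.png",m)
c=cam("scene")
for uv in[(182,280),(262,190)]:print(onz(c,uv,40).round())
for uv in[(350,215),(405,205),(330,180),(460,205)]:print(uv,onz(c,uv,0).round())
E
```

```text
[493. 232.  40.]
[643. -70.  40.]
(350, 215) [ 469. -248.    0.]
(405, 205) [ 417. -406.    0.]
(330, 180) [ 607. -291.    0.]
(460, 205) [ 337. -539.    0.]
```

View pics/z1.png

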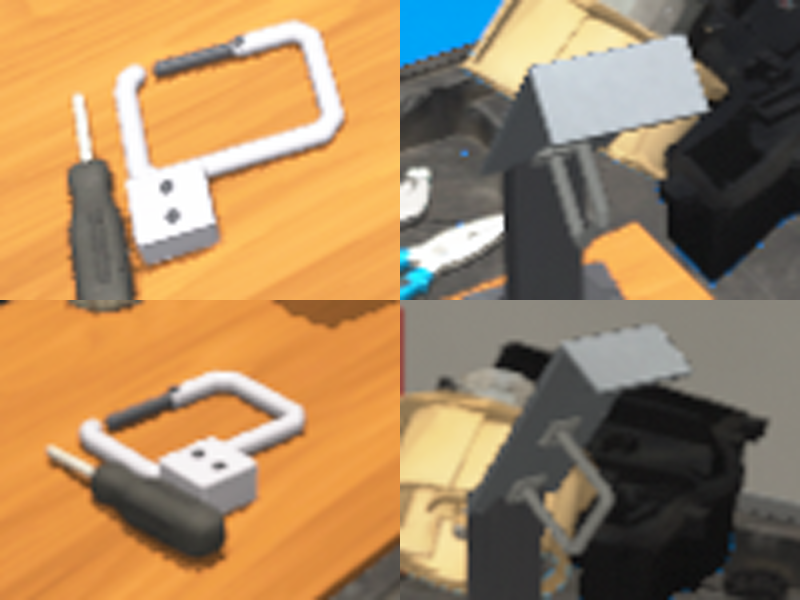

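The zoom shows the gate tip at scene crop (158,70) and hinge at (238,44), and the plate and driver corners are clear. The eye bar's middle is near side crop (592,522) and scene crop (590,225). I'll fit the poses and check the move tool's usage, since its rows have no tilt.

```bash
python3 -m inch 2>&1 | head -30; python3 -m inch --help 2>&1|head -30; cat >fit.py <<'E'
from h import *
from scipy.optimize import least_squares
S,D=cam("scene"),cam("side")
def u(o,p,oy=0):return ((p[0]+.5)/4-.5+o[0],(p[1]-oy+.5)/4-.5+o[1])
ho,so=(125,245),(160,215)
P=[((-41,60,18),(127,180),(160,460)),((-41,20,18),(205,168),(205,438)),((-81,20,18),(217,235),(257,468)),((-81,60,18),(143,250),(215,487)),((36,37,0),(158,70),(110,425)),((36,-14,0),(238,44),(175,392))]
Q=[((0,74,0),(116,298),(218,545)),((0,-74,0),(77,95),(48,449)),((0,-24,0),(90,162),(97,485))]
def fit(P,z0):
    for X,a,b in P:print(X,tri(S,u(ho,a),D,u(so,b,300))[0].round(1),'expect z',z0+X[2])
    def r(p):
        c,s=np.cos(p[2]),np.sin(p[2]);o=[]
        for X,a,b in P:
            W=[p[0]+c*X[0]-s*X[1],p[1]+s*X[0]+c*X[1],p[3]+X[2]]
            o+=[proj(S,W)-u(ho,a),proj(D,W)-u(so,b,300)]
        return np.hstack(o)
    q=min((least_squares(r,[490,232,y,z0]) for y in np.arange(-3,3,1)),key=lambda q:q.cost);print('FIT',q.x.round(3),'yawdeg',np.degrees(q.x[2]).round(1),'rms',np.sqrt(np.mean(q.fun**2)).round(2))
fit(P,43);fit(Q,51)
for n,a,b in(('mid',(590,224),(592,522)),('low',(578,232),(577,547)),('up',(602,216),(609,495))):
    print(n,tri(S,u((220,105),(a[0]-400,a[1])),D,u((200,100),(b[0]-400,b[1]),300)))
E
python3 fit.py
```

```text
invalid input
invalid input: not JSON, or not a number
(-41, 60, 18) [485.  289.9  62.9] expect z 61
(-41, 20, 18) [477.7 253.   59.8] expect z 61
(-81, 20, 18) [436.5 261.9  59.8] expect z 61
(-81, 60, 18) [442.1 296.5  64.2] expect z 61
(36, 37, 0) [555.6 249.8  44.2] expect z 43
(36, -14, 0) [543.8 204.1  50.5] expect z 43
FIT [ 5.11855e+02  2.23495e+02 -2.04000e-01  4.48290e+01] yawdeg -11.7 rms 1.17
(0, 74, 0) [430.1 315.8  45.3] expect z 51
(0, -74, 0) [562.2 295.3  46.2] expect z 51
(0, -24, 0) [519.8 302.9  41.4] expect z 51
FIT [498.191 305.045  -4.877  42.904] yawdeg -279.4 rms 1.94
mid (array([599.59561842, -57.19088365, 181.51602341]), np.float64(2.844820639607116))
low (array([615.63817115, -60.45046281, 160.21947759]), np.float64(5.378737216663105))
up (array([581.10339734, -51.8912172 , 204.86014251]), np.float64(0.5750873128315251))
```

The hook and driver poses and the eye bar at about (600,-57,178) agree with the stated sizes and heights, to about 3 mm. I'll head toward the driver with the tool yaw near 170°, which puts the camera on the robot's side.

```bash
cat >to.py <<'E'
import sys
from h import *
# python3 to.py x y z yawdeg : delta in tool axes (cm) and turn
s,p,R=state();a=list(map(float,sys.argv[1:]))
d=R.T@(np.array(a[:3])-p)/10
zt=np.degrees(np.arccos(-R[2,2]));yaw=np.degrees(np.arctan2(R[1,0],R[0,0]))
print('t',round(s['clock'],2),'tcp',p.round(1),'rot',np.degrees(s['tool_rot']).round(1),'tilt',zt.round(1),'F',np.round(s['force'],1),'w',round(s['width'],1),'q',np.round(s['qpos'],2))
print('shift',d.round(2),'turn',round(-((a[3]-yaw+180)%360-180),1) if len(a)>3 else '')
E
R='[28.2,-17.7,0,-57]'; python3 -m inch '[[[28.2,-17.7,0,-57],[28.2,-17.7,0,-57],[28.2,-17.7,0,-57],[28.2,-17.7,0,-57],[28.2,-17.7,0,-57],[28.2,-17.7,0,-57],[28.2,-17.7,0,-57],[28.2,-17.7,0,-57]]]' && python3 to.py 440 0 235 170
```

```text
clock: 0.77
eef_pos: [428.1, -345.4, 231.2]
tool_rot: [-3.141, -0.0, 1.352]
force: [1.2, -0.2, -0.2]
width: 85.1
gripper_force: 0.0
t 0.77 tcp [ 428.1 -345.4  231.2] rot [-180.    -0.    77.4] tilt 0.0 F [ 1.2 -0.2 -0.2] w 85.1 q [ 0.8   0.49 -0.25  1.79  0.15  0.87  0.26]
shift [33.97 -6.35 -0.38] turn -92.6
```

```bash
python3 - <<'E'
from h import *
c=cam("wrist");im=get_image("wrist");cv2.imwrite("pics/wbin.png",im);np.savez("wbin.npz",K=c[0],R=c[1],t=c[2])
E
python3 -m inch '[[[32.7,-6.1,-0.4,-57],[32.7,-6.1,-0.4,-57],[32.7,-6.1,-0.4,-57],[32.7,-6.1,-0.4,-57],[32.7,-6.1,-0.4,-57],[32.7,-6.1,-0.4,-57],[32.7,-6.1,-0.4,-57],[32.7,-6.1,-0.4,-57]]]' >/dev/null&& python3 to.py 430 314 200 171
```

```text
t 1.48 tcp [440.5 -13.3 235.4] rot [-180.     0.   134.4] tilt 0.0 F [ 0.4 -0.1 -0.5] w 85.5 q [ 0.4   0.37 -0.58  2.06  0.29  0.79  0.42]
shift [24.12 22.15  3.53] turn -36.6
```

View pics/wbin.png

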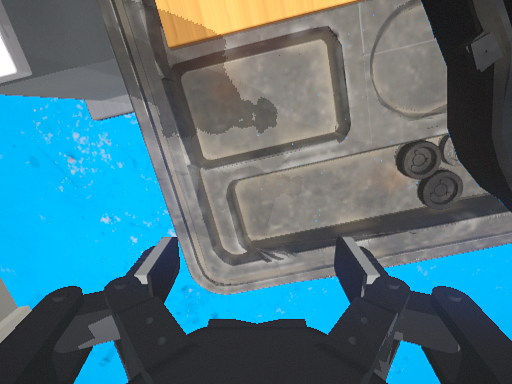

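The wrist view shows the small compartment, with floor corners near (183,75), (328,40), (340,130) and (207,160), and the board edge beside it.

```bash
python3 - <<'E'
from h import *
z=np.load("wbin.npz");c=(z['K'],z['R'],z['t'])
q=[onz(c,uv,0) for uv in[(183,72),(328,40),(340,132),(207,160)]]
print(np.round(q,0).tolist(),np.mean(q,0).round(0))
E
python3 -m inch '[[[24,22.1,3.5,-36],[24,22.1,3.5,-36],[24,22.1,3.5,-36],[24,22.1,3.5,-36],[24,22.1,3.5,-36],[24,22.1,3.5,-36],[24,22.1,3.5,-36],[24,22.1,3.5,-36]]]' >/dev/null&& python3 to.py 430 314 200 171
python3 - <<'E'
from h import *
c=cam("wrist");im=get_image("wrist");cv2.imwrite("pics/w1.png",im);np.savez("w1.npz",K=c[0],R=c[1],t=c[2])
E
```

```text
[[362.0, -208.0, 0.0], [550.0, -212.0, 0.0], [550.0, -327.0, 0.0], [361.0, -325.0, 0.0]] [ 456. -268.    0.]
t 2.15 tcp [432.1 313.7 199.8] rot [180.   -0.  170.1] tilt 0.0 F [1.  0.6 0.3] w 85.7 q [-0.23  0.58 -0.69  1.86  0.48  0.87  0.25]
shift [ 0.21 -0.01 -0.02] turn -0.9
```

View pics/w1.png

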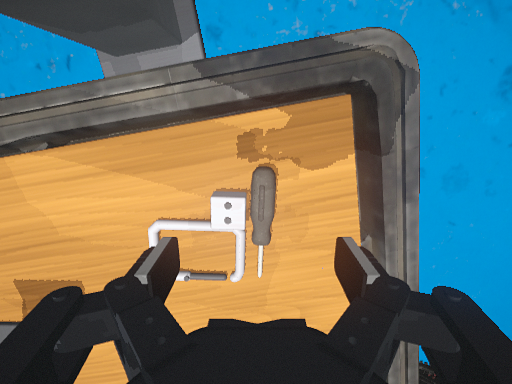

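The wrist view shows the driver handle end at (263,166), its shoulder at (261,245) and its tip at (261,277). The plate's top spans about (212..245, 191..229).

```bash
python3 - <<'E'
from h import *
z=np.load("w1.npz");c=(z['K'],z['R'],z['t'])
for n,uv,h in(('end',(263,166),51),('should',(261,245),51),('tip',(261,277),51),('hL',(251,195),51),('hR',(276,195),51),('p1',(212,192),61),('p2',(245,191),61),('p3',(245,229),61),('p4',(212,230),61),('gtip',(228,276),43),('hinge',(185,277),43),('loopcorner',(148,222),43)):print(n,onz(c,uv,h).round(1))
E
python3 to.py 430 314 75 171
```

```text
end [419.9 322.5  51. ]
should [515.8 304.1  51. ]
tip [560.3 296.5  51. ]
hL [450.8 303.4  51. ]
hR [455.8 331.7  51. ]
p1 [436.9 262.4  61. ]
p2 [442.  298.5  61. ]
p3 [487.  290.1  61. ]
p4 [481.7 252.4  61. ]
gtip [556.9 253.8  43. ]
hinge [548.8 198.4  43. ]
loopcorner [465.7 173.4  43. ]
t 2.2 tcp [430.4 323.  200.2] rot [ 1.794e+02 -1.000e-01  1.706e+02] tilt 0.6 F [0.8 8.2 1.4] w 85.3 q [-0.23  0.59 -0.7   1.86  0.48  0.86  0.24]
shift [-0.14 -1.02 12.51] turn -0.4
```

```bash
python3 -m inch '[[[0,0,4,0],[0,0,8,0],[0,0,8,0],[0,0,8,0]]]' 5.5 >/dev/null; python3 to.py 430 320.5 38 169.5
```

```text
t 2.53 tcp [431.5 309.8 119. ] rot [-179.8   -0.2  170.1] tilt 0.3 F [ 0.2  0.  -0.1] w 55.1 q [-0.28  0.69 -0.6   1.94  0.59  0.7   0.15]
shift [0.3  1.06 8.1 ] turn 0.6
```

```bash
python3 -m inch '[[[0.3,0.9,2,0.6],[0.3,0.9,4,0.6],[0.3,0.9,5,0.6],[0.3,0.9,5,0.6],[0.3,0.9,5,0.6]]]' >/dev/null; python3 to.py 430 320.5 38 169.5; python3 - <<'E'
from h import *
c=cam("wrist");im=get_image("wrist");np.savez("w2.npz",K=c[0],R=c[1],t=c[2]);cv2.imwrite("pics/w2.png",cv2.resize(im[100:384,100:420],None,fx=2,fy=2))
E
```

```text
t 2.95 tcp [432.  320.6  71.7] rot [1.800e+02 1.000e-01 1.695e+02] tilt 0.1 F [ 0.6 -0.3 -0.8] w 55.3 q [-0.35  0.76 -0.53  1.95  0.66  0.61  0.07]
shift [ 0.2  -0.05  3.36] turn -0.0
```

View pics/w2.png

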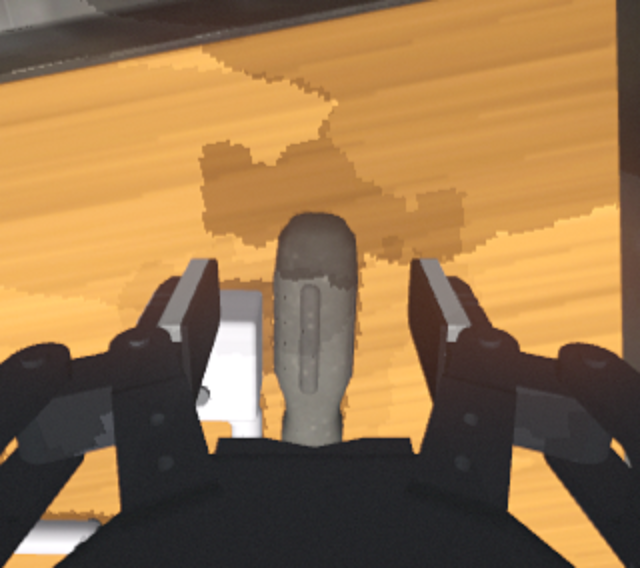

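The handle is centred between the fingers, with its end at crop (315,213) and the plate's near edge at crop row 291.

```bash
python3 - <<'E'
from h import *
z=np.load("w2.npz");c=(z['K'],z['R'],z['t'])
s,p,R=state()
f=lambda x,y,h:onz(c,(x/2+100,y/2+100),h)
for n,P in(('end',f(315,213,51)),('plate near edge',f(245,291,61)),('plate bottom face',f(245,291,61))):print(n,P.round(1),'tool frame',(R.T@(P-p)).round(1))
for q in[(11,0,0),(11,0,-19),(-11,0,0)]:print(q,((proj(c,p+R@np.array(q))-100)*2).round())
E
```

```text
end [419.  323.1  51. ] tool frame [13.4 -0.3 20.9]
plate near edge [437.3 297.   61. ] tool frame [ -9.3 -22.6  10.9]
plate bottom face [437.3 297.   61. ] tool frame [ -9.3 -22.6  10.9]
(11, 0, 0) [316. 246.]
(11, 0, -19) [317. 277.]
(-11, 0, 0) [316. 314.]
```

```bash
python3 -m inch '[[[0.5,0,0.5,0],[0.5,0,2,0],[0.5,0,3,0],[0.5,0,3.3,0],[0.5,0,3.3,0],[0.5,0,3.3,0]]]' >/dev/null; python3 to.py 427 321 38 169.5; python3 -m inch '[[[0,0,0,0],[0,0,0,0],[0,0,0,0],[0,0,0,0],[0,0,0,0],[0,0,0,0]]]' 1.0;
```

```text
t 3.5 tcp [426.3 321.7  37.5] rot [180.    0.  169.5] tilt 0.0 F [ 0.2 -0.3  0.5] w 55.3 q [-0.39  0.81 -0.48  1.98  0.71  0.53  0.01]
shift [-0.08 -0.05 -0.05] turn 0.0
clock: 4.0
eef_pos: [426.5, 321.9, 37.9]
tool_rot: [3.141, 0.001, 2.958]
force: [-0.3, -0.1, 6.4]
width: 24.0
gripper_force: 58.7
```

```bash
python3 -m inch '[[[0,0,-1,0],[0,0,-3,0],[0,0,-6,0],[0,0,-10,0],[0,0,-13,0],[0,0,-13,0],[0,0,-13,0]]]' ; python3 to.py 400 50 170 176; python3 - <<'E'
from h import *
cv2.imwrite("pics/w3.png",get_image("wrist"))
E
```

```text
clock: 4.58
eef_pos: [427.2, 321.9, 169.1]
tool_rot: [3.139, 0.003, 2.958]
force: [0.4, 0.0, -1.3]
width: 24.0
gripper_force: 59.0
t 4.58 tcp [427.2 321.9 169.1] rot [179.9   0.2 169.5] tilt 0.2 F [ 0.4  0.  -1.3] w 24.0 q [-0.27  0.62 -0.66  1.9   0.52  0.8   0.18]
shift [ -2.3  -27.22  -0.15] turn -6.5
```

View pics/w3.png

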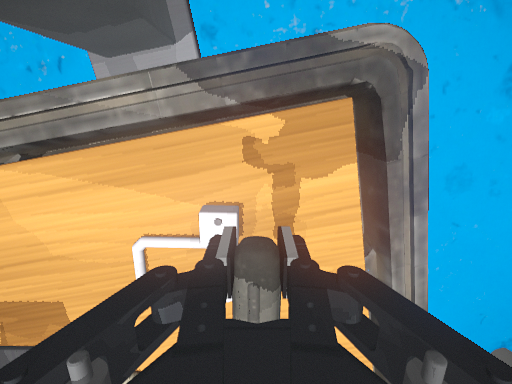

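The driver is held and the hook lies undisturbed. Now I'll carry it to the bin.

```bash
python3 -m inch '[[[-2.3,-27.2,0,-6.5],[-2.3,-27.2,0,-6.5],[-2.3,-27.2,0,-6.5],[-2.3,-27.2,0,-6.5],[-2.3,-27.2,0,-6.5],[-2.3,-27.2,0,-6.5],[-2.3,-27.2,0,-6.5],[-2.3,-27.2,0,-6.5]]]' >/dev/null; python3 to.py 396 -268 170 180
```

```text
t 5.3 tcp [396.1  43.1 165.4] rot [-179.7   -0.4  175.5] tilt 0.5 F [ 0.1 -0.2 -1.6] w 24.0 q [ 0.35  0.48 -0.73  2.23  0.56  0.63  0.69]
shift [ -2.42 -31.02  -0.3 ] turn -4.5
```

```bash
python3 -m inch '[[[-2.4,-30,0,-4.5],[-2.4,-30,0,-4.5],[-2.4,-30,0,-4.5],[-2.4,-30,0,-4.5],[-2.4,-30,0,-4.5],[-2.4,-30,0,-4.5],[-2.4,-30,0,-4.5],[-2.4,-30,0,-4.5]]]' >/dev/null;python3 -m inch '[[[0,0,0,0],[0,0,0,0]]]' >/dev/null; python3 to.py 396 -268 100 180
```

```text
t 6.13 tcp [ 401.8 -250.1  166.2] rot [ 1.799e+02 -1.000e-01 -1.795e+02] tilt 0.2 F [-0.   0.7 -1.1] w 24.0 q [ 1.03  0.59 -0.78  2.05  0.6   0.75  1.45]
shift [ 0.59 -1.8   6.62] turn 0.5
```

```bash
python3 -m inch '[[[0.5,-1.8,4,0.5],[0.5,-1.8,8,0.5],[0.5,-1.8,11,0.5],[0.5,-1.8,12.6,0.5],[0.5,-1.8,12.6,0.5],[0.5,-1.8,12.6,0.5]]]' >/dev/null; python3 to.py 396 -268 4 180
```

```text
t 6.63 tcp [ 397.8 -266.4   41. ] rot [ 1.799e+02 -1.000e-01 -1.798e+02] tilt 0.2 F [-1.  -0.2 -0.4] w 24.3 q [ 0.89  0.78 -0.54  2.12  0.88  0.49  1.24]
shift [ 0.17 -0.17  3.7 ] turn 0.2
```

```bash
python3 -m inch '[[[0.1,-0.1,1.5,0],[0.1,-0.1,2.8,0],[0.1,-0.1,3.3,0],[0.1,-0.1,3.6,0],[0.1,-0.1,3.6,0]]]'; python3 to.py 396 -268 4 180; python3 -m inch '[[[0,0,0,0],[0,0,0,0],[0,0,0,0],[0,0,0,0]]]' 5.5;  python3 -m inch '[[[0,0,-2,0],[0,0,-6,0],[0,0,-10,0],[0,0,-14,0],[0,0,-18,0],[0,0,-18,0]]]'; python3 - <<'E'
from h import *
cv2.imwrite("pics/w4.png",get_image("wrist"))
E
```

```text
clock: 7.05
eef_pos: [397.2, -269.7, 6.0]
tool_rot: [-3.141, 0.001, -3.141]
force: [0.8, 0.1, -1.5]
width: 24.2
gripper_force: 59.5
t 7.05 tcp [ 397.2 -269.7    6. ] rot [-1.8e+02  1.0e-01 -1.8e+02] tilt 0.1 F [ 0.8  0.1 -1.5] w 24.2 q [ 0.84  0.83 -0.45  2.13  0.97  0.4   1.16]
shift [0.12 0.17 0.2 ] turn 0.0
clock: 7.38
eef_pos: [396.9, -270.3, 5.8]
tool_rot: [-3.141, 0.001, 3.141]
force: [-0.1, -0.2, -1.2]
width: 54.9
gripper_force: 0.0
clock: 7.88
eef_pos: [400.5, -271.3, 191.8]
tool_rot: [-3.135, 0.01, 3.141]
force: [0.5, 0.0, 0.2]
width: 54.9
gripper_force: 0.0
```

View pics/w4.png

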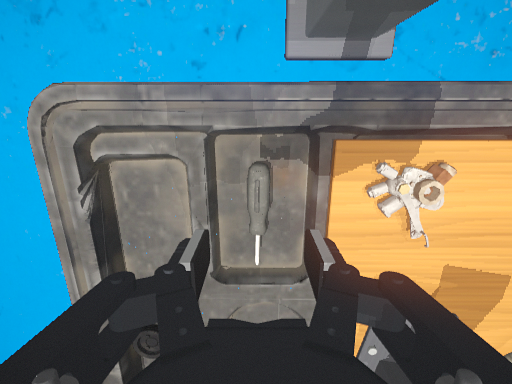

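The driver lies flat in the middle of the compartment. Next I'll see how the arm behaves near its limits high up, since the rows offer no tilt.

```bash
python3 -m inch '[[[0,0,-33,0],[0,0,-33,0],[0,0,-33,0],[0,0,-33,0],[0,0,-33,0],[0,0,-33,0],[0,0,-33,0],[0,0,-33,0]]]' >/dev/null; python3 to.py 400 -270 190 180;python3 -m inch '[[[0,0,-33,0],[0,0,-33,0],[0,0,-33,0],[0,0,-33,0],[0,0,-33,0],[0,0,-33,0],[0,0,-33,0],[0,0,-33,0]]]' >/dev/null; python3 to.py 400 -270 190 180
```

```text
t 8.6 tcp [ 395.8 -270.   517. ] rot [-180.   -0.  180.] tilt 0.0 F [ 0.6 -0.7 -0.3] w 54.9 q [ 1.28  0.28 -1.01  1.43  0.23  1.56  1.85]
shift [-4.40e-01  2.00e-02  3.27e+01] turn -0.0
t 9.27 tcp [ 401.3 -274.3  666.6] rot [179.4  -1.2 179.7] tilt 1.3 F [ 0.7  0.2 -0.9] w 55.2 q [ 0.59  0.25 -0.08  0.95  0.02  1.96  2.09]
shift [-8.300e-01 -3.000e-02  4.766e+01] turn -0.3
```

```bash
python3 -m inch '[[[0,0,-33,0],[0,0,-33,0],[0,0,-33,0],[0,0,-33,0],[0,0,-33,0],[0,0,-33,0]]]' >/dev/null; python3 to.py 400 -270 190 180; python3 -m inch '[[[15,10,-10,0],[15,10,-10,0],[15,10,-10,0],[15,10,-10,0],[15,10,-10,0],[15,10,-10,0]]]' >/dev/null; python3 to.py 400 -270 190 180
```

```text
t 9.77 tcp [ 380.8 -259.2  696.5] rot [-179.1    1.1  179.8] tilt 1.4 F [-0.1 -0.1  0.5] w 54.7 q [ 0.34  0.19  0.29  0.95 -0.06  1.98  2.16]
shift [-1.   -0.31 50.69] turn -0.2
t 10.27 tcp [ 275.4 -193.   716.2] rot [-178.6    2.8 -180. ] tilt 3.1 F [ 0.2 -0.5  0. ] w 55.2 q [ 0.63 -0.04 -0.09  1.15 -0.01  1.98  2.11]
shift [-9.9  -6.43 53.33] turn 0.0
```

```bash
python3 -m inch '[[[0,0,-33,0],[0,0,-33,0],[0,0,-33,0],[0,0,-33,0],[0,0,-33,0],[0,0,-33,0],[0,0,-33,0],[0,0,-33,0]]]' >/dev/null; python3 to.py 400 -270 190 180; python3 -m inch '[[[0,0,15,0],[0,0,15,0],[0,0,15,0],[0,0,15,0],[0,0,15,0],[0,0,15,0]]]' >/dev/null; python3 to.py 400 -270 190 180
```

```text
t 10.93 tcp [ 276.1 -196.3  731.2] rot [-177.4    4.7  179.8] tilt 5.4 F [ 0.2 -0.4  0.4] w 55.2 q [ 1.29 -0.05 -0.67  1.11 -0.04  1.98  2.16]
shift [-7.94 -4.79 55.23] turn -0.2
t 11.43 tcp [ 288.5 -202.6  582.3] rot [-177.4    4.7  179.9] tilt 5.4 F [-0.6 -0.3  1.8] w 54.6 q [ 1.31 -0.12 -0.64  1.57 -0.09  1.58  2.23]
shift [-7.91 -4.9  40.27] turn -0.1
```

Tilt gained at a joint limit is kept, so it can be built up in steps: each call moves the tilt by about 2° and the next call starts from there. Before relying on that, I'll fit a simple arm model to the logged states. It should show whether the tilted pose at the eye lies within the joint ranges.

```bash
cat >arm.py <<'E'
import numpy as np
from scipy.spatial.transform import Rotation as Ro
from scipy.optimize import least_squares
import itertools
T=[((223.2,-609.8,230.4),(-179.9,0,20.1),(1.154,.629,.038,1.518,-.027,.996,-.02)),
((428.1,-345.4,231.2),(180,0,77.4),(.8,.49,-.25,1.79,.15,.87,.26)),
((440.5,-13.3,235.4),(180,0,134.4),(.4,.37,-.58,2.06,.29,.79,.42)),
((431.5,309.8,119),(-179.8,-.2,170.1),(-.28,.69,-.6,1.94,.59,.7,.15)),
((426.3,321.7,37.5),(180,0,169.5),(-.39,.81,-.48,1.98,.71,.53,.01)),
((396.1,43.1,165.4),(-179.7,-.4,175.5),(.35,.48,-.73,2.23,.56,.63,.69)),
((397.2,-269.7,6),(180,.1,180),(.84,.83,-.45,2.13,.97,.4,1.16)),
((395.8,-270,517),(180,0,180),(1.28,.28,-1.01,1.43,.23,1.56,1.85)),
((401.3,-274.3,666.6),(179.4,-1.2,179.7),(.59,.25,-.08,.95,.02,1.96,2.09)),
((275.4,-193,716.2),(-178.6,2.8,180),(.63,-.04,-.09,1.15,-.01,1.98,2.11)),
((288.5,-202.6,582.3),(-177.4,4.7,179.9),(1.31,-.12,-.64,1.57,-.09,1.58,2.23))]
E=lambda ax,a:Ro.from_euler(ax,a).as_matrix()
def fk(q,p,s):
    R=E('z',-q[0]);o=np.array([0,0,p[0]])
    o=o+R@[0,p[6],0]
    R=R@E('y',q[1])@E('z',s[0]*q[2]);o=o+R@[p[4],p[7],p[1]]
    R=R@E('y',q[3])@E('z',s[1]*q[4]);o=o+R@[p[5],p[8],p[2]]
    R=R@E('y',q[5]);o=o+R@[p[9],0,p[3]]
    R=R@E('z',s[2]*q[6]+p[10]);return o,R
def res(p,s):
    r=[]
    for P,A,q in T:
        o,R=fk(q,p,s);r+=list(o-P)+list(200*(Ro.from_matrix(R.T@Ro.from_euler('xyz',A,degrees=True).as_matrix()).as_rotvec()))
    return np.array(r)
def best():
    return min(((least_squares(res,[350,500,400,250,0,0,0,0,0,0,y],args=(s,)),s) for s in itertools.product((1,-1),repeat=3) for y in(0,1.57,3.14,-1.57)),key=lambda x:x[0].cost)
if __name__=="__main__":
    f,s=best();print(s,f.x.round(2),np.sqrt(np.mean(f.fun**2)).round(2));np.savez("arm.npz",p=f.x,s=s)
    lo=np.array([-3.06,-.37,-1.25,.18,-1.1,.23,-2.94]);hi=np.array([3.06,2.12,1.32,2.47,4.24,1.98,2.94])
    rng=np.random.default_rng(0);yaw=np.radians(-14)
    X=E('z',yaw)@[.819,0,.574];Z=E('z',yaw)@[-.574,0,.819];Y=np.cross(Z,X)
    for hx in(1,-1):
      Rt=np.column_stack([hx*X,-hx*Y,-Z])
      for d in(80,0,-45):  # hook +x distance still to go from gate touching
        bar=np.array([600,-57,175.]);cen=bar-X*(36+d)-Y*29   # d=-45 fully in
        g=cen-61*X+40*Y+6*Z; tcp=g+19*(-Z)
        b=min((least_squares(lambda q:np.r_[fk(q,f.x,s)[0]-tcp,200*Ro.from_matrix(fk(q,f.x,s)[1].T@Rt).as_rotvec()],rng.uniform(lo,hi),bounds=(lo,hi)) for _ in range(25)),key=lambda r:r.cost)
        print(hx,d,tcp.round(),'cost',b.cost.round(1),b.x.round(2))
E
python3 arm.py
```

```text
(-1, -1, -1) [342.31 555.09 382.86 353.19   3.61  -2.14 -11.85 -11.09  -5.52   4.33
   1.57] 1.13
1 80 [469. -13.  63.] cost 769.7 [ 0.52  1.12 -1.25  2.47  1.87  1.35  2.45]
1 0 [533. -29. 109.] cost 9.3 [ 0.62  1.04 -1.25  2.47  2.01  1.28  2.49]
1 -45 [569. -38. 135.] cost 0.0 [ 0.06  0.6  -0.2   2.4   2.53  0.53  1.88]
-1 80 [469. -13.  63.] cost 769.7 [ 0.52  1.12 -1.25  2.47  1.87  1.35 -0.69]
-1 0 [533. -29. 109.] cost 9.3 [ 0.62  1.04 -1.25  2.47  2.01  1.28 -0.66]
-1 -45 [569. -38. 135.] cost 0.0 [ 0.06  0.6  -0.2   2.4   2.54  0.53 -1.26]
```

The arm model fits to about 1 mm. It shows the 35° end pose is reachable only with the wrist swung to q5 near 2.5, and the start of the approach is marginal. I'll check smaller tilts.

```bash
cat >feas.py <<'E'
from arm import *
z=np.load("arm.npz");p,s=z['p'],z['s']
lo=np.array([-3.06,-.37,-1.25,.18,-1.1,.23,-2.94]);hi=np.array([3.06,2.12,1.32,2.47,4.24,1.98,2.94])
rng=np.random.default_rng(1);yaw=np.radians(-14);Zr=E('z',yaw)
def ik(tcp,Rt,q0=None,n=12):
    f=lambda q:np.r_[fk(q,p,s)[0]-tcp,200*Ro.from_matrix(fk(q,p,s)[1].T@Rt).as_rotvec()]
    st=[np.clip(q0,lo+1e-3,hi-1e-3)] if q0 is not None else [rng.uniform(lo,hi) for _ in range(n)]
    return min((least_squares(f,a,bounds=(lo,hi)) for a in st),key=lambda r:r.cost)
U=Zr@[.819,0,.574];V=Zr@[-.574,0,.819];Y=Zr@[0,1,0]
bar=np.array([600,-57,176.])
def target(t,d,v=8):
    t=np.radians(t);X=Zr@[np.cos(t),0,np.sin(t)];Z=Zr@[-np.sin(t),0,np.cos(t)]
    gp=bar+V*v-U*d           # gate_push point
    g=gp-97*X+11*Y+6*Z
    return g-19*Z,np.column_stack([-X,Y,-Z])
if __name__=="__main__":
    for t in(0,10,20,25,30,35):
        for d in(40,20,0,-45):
            tc,Rt=target(t,d);b=ik(tc,Rt);print(t,d,tc.round(),'cost',b.cost.round(1),b.x.round(2))
E
python3 feas.py
```

```text
0 40 [472. -14. 147.] cost 0.0 [ 0.51  0.63 -0.8   2.08  0.69  0.72  0.59]
0 20 [488. -18. 158.] cost 0.0 [ 0.07  0.51 -0.13  2.03  0.11  0.61  1.19]
0 0 [504. -22. 170.] cost 0.0 [ 0.71  0.8  -1.18  1.97  0.89  1.02  0.42]
0 -45 [540. -31. 195.] cost 0.0 [ 0.41  0.58 -0.62  1.85  0.44  0.85  0.9 ]
10 40 [476. -15. 130.] cost 0.0 [-0.08  0.49  0.02  2.24  0.19  0.24  1.08]
10 20 [492. -19. 141.] cost 0.0 [ 0.55  0.63 -0.88  2.19  1.08  0.63  0.2 ]
10 0 [508. -23. 153.] cost 0.0 [ 0.67  0.72 -1.09  2.14  1.13  0.8   0.18]
10 -45 [543. -32. 179.] cost 0.0 [ 0.21  0.49 -0.34  2.03  0.44  0.52  0.89]
20 40 [482. -16. 114.] cost 0.0 [ 0.02  0.53 -0.15  2.41  2.15  0.23 -0.91]
20 20 [498. -20. 126.] cost 0.0 [ 0.08  0.52 -0.23  2.36  1.82  0.24 -0.57]
20 0 [514. -24. 137.] cost 0.0 [ 0.45  0.6  -0.75  2.3   1.55  0.53 -0.26]
20 -45 [550. -33. 163.] cost 0.0 [ 0.36  0.53 -0.58  2.19  1.24  0.42  0.08]
25 40 [486. -17. 107.] cost 0.0 [ 0.4   0.69 -0.77  2.47  2.01  0.7  -0.79]
25 20 [502. -21. 118.] cost 0.0 [ 0.65  0.89 -1.22  2.42  1.79  1.02 -0.51]
25 0 [518. -25. 130.] cost 0.0 [-0.56  0.63  0.71  2.38  4.13  0.33 -2.88]
25 -45 [554. -34. 156.] cost 0.0 [ 0.08  0.5  -0.2   2.28  1.77  0.23 -0.47]
30 40 [491. -19. 100.] cost 68.2 [ 0.61  0.99 -1.25  2.47  1.87  1.18 -0.63]
30 20 [507. -23. 111.] cost 3.7 [ 0.63  0.97 -1.25  2.47  1.91  1.17 -0.63]
30 0 [523. -26. 123.] cost 0.0 [ 0.63  0.9  -1.19  2.44  1.91  1.07 -0.6 ]
30 -45 [559. -35. 149.] cost 0.0 [ 0.52  0.68 -0.89  2.33  1.89  0.72 -0.56]
35 40 [497. -20.  93.] cost 282.0 [ 0.57  1.04 -1.25  2.47  1.91  1.28 -0.66]
35 20 [512. -24. 105.] cost 110.7 [ 0.6   1.02 -1.25  2.47  1.95  1.26 -0.66]
35 0 [528. -28. 116.] cost 17.0 [ 0.62  1.01 -1.25  2.47  1.99  1.25 -0.65]
35 -45 [564. -37. 142.] cost 0.0 [ 0.23  0.61 -0.46  2.41  2.32  0.61 -1.03]
```

A tilt of about 27° works for the whole push. First I'll take out the present 5.4° by the same trick at the opposite limit, low and close in.

```bash
python3 -m inch '[[[0,0,33,0],[0,0,33,0],[0,0,33,0],[0,0,33,0],[0,0,33,0],[0,0,33,0],[0,0,33,0],[0,0,33,0]]]' >/dev/null; python3 to.py 288 -203 150; python3 -m inch '[[[0,0,10,0],[0,0,10,0],[0,0,10,0],[0,0,10,0]]]' >/dev/null; python3 to.py 288 -203 150; python3 - <<'E'
from h import *
s,p,R=state();print(R[:,2].round(3))
E
```

```text
t 12.1 tcp [ 318.8 -219.8  253.7] rot [-177.2    5.   179.8] tilt 5.7 F [-0.8 -1.7 -0.9] w 54.8 q [ 1.14  0.22 -0.72  2.22  0.25  0.66  1.81]
shift [3.98 2.16 9.97] turn 
t 12.43 tcp [ 325.7 -223.5  151.9] rot [-177.5    4.6  179.9] tilt 5.2 F [-0.8  0.1 -0.2] w 54.9 q [ 0.91  0.43 -0.5   2.34  0.58  0.39  1.49]
shift [ 3.77  2.04 -0.2 ] turn 
[ 0.08  -0.044 -0.996]
```

```bash
for i in 1 2; do python3 -m inch '[[[3.3,2.3,0,0],[6.6,4.6,0,0],[6.6,4.6,0,0]]]' >/dev/null; python3 to.py 400 -270 190 180; done
```

```text
t 12.68 tcp [ 267.4 -179.1  142.4] rot [-179.6    0.5 -179.3] tilt 0.7 F [ 0.5 -0.4 -1.4] w 55.3 q [ 1.11  0.47 -0.84  2.45  0.82  0.49  1.16]
shift [-13.19  -9.29  -4.57] turn 0.7
t 12.93 tcp [ 242.5 -163.4  165.9] rot [179.1  -0.9 180. ] tilt 1.2 F [0.2 0.4 1. ] w 54.8 q [ 1.38  0.53 -1.25  2.46  0.82  0.7   1.05]
shift [-15.72 -10.61  -2.82] turn -0.0
```

The tilt is back to about 1°. Now to the hook; all the measurements put its plate at about (461,275.5), yaw about -10.5°.

```bash
python3 -m inch '[[[-17.5,5,0,0],[-17.5,5,0,0],[-17.5,5,0,0],[-17.5,5,0,0],[-17.5,5,0,0]]]' 7 >/dev/null; python3 to.py 430 100 160 175; python3 -m inch '[[[-1,21,0,5],[-1,21,0,5],[-1,21,0,5],[-1,21,0,5],[-1,21,0,5],[-1,21,0,5]]]' >/dev/null; python3 to.py 461 275.5 140 169.5
```

```text
t 13.35 tcp [ 426.  -106.9  167. ] rot [ 179.    -0.2 -179.5] tilt 1.0 F [1.3 0.1 0.7] w 70.2 q [ 0.93  0.68 -1.12  2.13  0.81  0.87  0.89]
shift [-0.59 20.67  1.07] turn 5.5
t 13.85 tcp [427.9 112.9 171.4] rot [178.6  -0.4 176.2] tilt 1.5 F [0.6 0.6 0.9] w 69.9 q [ 0.41  0.64 -1.07  2.12  0.76  0.82  0.38]
shift [-2.25 16.36  3.54] turn 6.7
```

```bash
python3 -m inch '[[[-2.2,16,3,6.7],[-2.2,16,3,6.7],[-2.2,16,3,6.7],[-2.2,16,3,6.7],[-2.2,16,3,6.7],[-2.2,16,3,6.7],[-2.2,16,3,6.7]]]' 7 >/dev/null; python3 to.py 461 275.5 90 169.5; python3 - <<'E'
from h import *
c=cam("wrist");im=get_image("wrist");np.savez("w5.npz",K=c[0],R=c[1],t=c[2]);cv2.imwrite("pics/w5.png",im)
# find bright white plate top: threshold & corners
g=cv2.cvtColor(im,cv2.COLOR_BGR2HSV);m=((g[...,1]<40)&(g[...,2]>200)).astype(np.uint8)
n,l,st,ce=cv2.connectedComponentsWithStats(m)
for i in range(1,n):
    if st[i,4]>150:
        r=cv2.minAreaRect(np.argwhere(l==i)[:,::-1].astype(np.float32));print(st[i],ce[i].round(1),r)
for d in[(441.4,299.5),(461,275.5)]:print(proj(c,(*d,61)).round(1))
m2=cv2.morphologyEx(m,cv2.MORPH_OPEN,np.ones((17,17),np.uint8))
n,l,st,ce=cv2.connectedComponentsWithStats(m2)
for i in range(1,n):
    r=cv2.minAreaRect(np.argwhere(l==i)[:,::-1].astype(np.float32));print(st[i],onz(c,ce[i],61).round(1),r)
E
```

```text
t 14.43 tcp [459.5 260.3 140.7] rot [179.2  -0.8 168.9] tilt 1.2 F [-0.3 -0.9 -0.1] w 69.6 q [ 0.03  0.76 -0.93  1.93  0.78  0.87  0.06]
shift [0.07 1.45 5.1 ] turn -0.6
[ 168  192  126   97 2404] [253.7 224.9] ((239.70240783691406, 224.97804260253906), (128.51116943359375, 86.5355224609375), 24.775142669677734)
[187 281  28   8 177] [200.3 285. ] ((200.5, 284.5), (27.0, 7.0), 0.0)
[297.  169.9]
[273.3 196.7]
```

```bash
python3 - <<'E'
from h import *
im=cv2.imread("pics/w5.png");z=np.load("w5.npz");c=(z['K'],z['R'],z['t'])
g=cv2.cvtColor(im,cv2.COLOR_BGR2HSV);m=((g[...,1]<40)&(g[...,2]>170)).astype(np.uint8)
m=cv2.morphologyEx(cv2.morphologyEx(m,cv2.MORPH_CLOSE,np.ones((9,9))),cv2.MORPH_OPEN,np.ones((19,19)))
n,l,st,ce=cv2.connectedComponentsWithStats(m)
for i in range(1,n):
    r=cv2.minAreaRect(np.argwhere(l==i)[:,::-1].astype(np.float32));print(st[i],onz(c,ce[i],61).round(1),r)
    for q in cv2.boxPoints(r):print(onz(c,q,61).round(1))
s,p,R=state();print(p)
E
```

```text
[ 250  193   43   32 1266] [472.  270.2  61. ] ((271.0, 208.5), (31.0, 42.0), 90.0)
[453.6 256.1  61. ]
[460.9 292.1  61. ]
[489.8 287.5  61. ]
[482.2 250.3  61. ]
[459.34278572 259.21604814 140.42959743]
```

```bash
python3 -m inch '[[[0,1.5,2,0],[0,1.5,5,0],[0,1.5,6.5,0],[0,1.5,6.5,0],[0,1.5,6.5,0]]]' >/dev/null; python3 to.py 461 274.5 40 169
```

```text
t 14.9 tcp [460.5 274.5  74.8] rot [179.3  -1.  168.8] tilt 1.2 F [-0.5  0.2  0. ] w 70.0 q [-0.06  0.85 -0.84  1.95  0.89  0.77 -0.04]
shift [-0.11 -0.03  3.48] turn -0.2
```

```bash
python3 -m inch '[[[0,0,1.5,0],[0,0,2.7,0],[0,0,3.4,0],[0,0,3.4,0],[0,0,3.4,0]]]' ; python3 -m inch '[[[0,0,0,0],[0,0,0,0],[0,0,0,0],[0,0,0,0],[0,0,0,0]]]' 2.5; python3 -m inch '[[[0,0,-1,0],[0,0,-3,0],[0,0,-6,0],[0,0,-10,0],[0,0,-14,0],[0,0,-14,0],[0,0,-14,0]]]';python3 to.py 400 0 40 169;
```

```text
clock: 15.32
eef_pos: [459.6, 276.6, 40.7]
tool_rot: [3.128, -0.017, 2.949]
force: [-0.4, 0.3, 0.3]
width: 70.2
gripper_force: 0.0
clock: 15.73
eef_pos: [459.7, 276.9, 41.4]
tool_rot: [3.128, -0.016, 2.949]
force: [-0.7, -1.0, 5.6]
width: 38.8
gripper_force: 60.5
clock: 16.32
eef_pos: [462.4, 275.1, 182.9]
tool_rot: [3.125, -0.013, 2.948]
force: [-0.2, -0.1, -2.1]
width: 39.0
gripper_force: 60.6
t 16.32 tcp [462.4 275.1 182.9] rot [179.   -0.8 168.9] tilt 1.2 F [-0.2 -0.1 -2.1] w 39.0 q [ 0.03  0.71 -0.98  1.87  0.7   0.95  0.11]
shift [  0.65 -28.43  13.83] turn -0.1
```

The hook is gripped, width 39 mm. I'll carry it up and over to azimuth -14°, then build the tilt there.

```bash
python3 to.py 450 -112 640 166|tail -1; python3 -m inch '[[[-2.9,-18.9,-22.5,1.5],[-2.9,-18.9,-22.5,1.5],[-2.9,-18.9,-22.5,1.5],[-2.9,-18.9,-22.5,1.5],[-2.9,-18.9,-22.5,1.5],[-2.9,-18.9,-22.5,1.5],[-2.9,-18.9,-22.5,1.5],[-2.9,-18.9,-22.5,1.5]]]' >/dev/null;python3 to.py 450 -112 640 166
```

```text
shift [ -5.62 -37.46 -46.42] turn 2.9
t 16.98 tcp [458.8  74.5 405.1] rot [179.4  -0.7 167. ] tilt 1.0 F [ 1.5 -0.  -2.2] w 38.9 q [ 0.65  0.37 -1.19  1.71  0.33  1.31  0.73]
shift [ -3.07 -18.1  -23.74] turn 1.0
```

```bash
python3 -m inch '[[[-3.1,-18,-23.7,1],[-3.1,-18,-23.7,1],[-3.1,-18,-23.7,1],[-3.1,-18,-23.7,1],[-3.1,-18,-23.7,1],[-3.1,-18,-23.7,1],[-3.1,-18,-23.7,1],[-3.1,-18,-23.7,1]]]' >/dev/null;python3 to.py 450 -112 640 166; for i in 1 2 3; do python3 -m inch '[[[0,0,-4,0],[0,0,-8,0]]]' >/dev/null;python3 to.py 450 -112 640 166;done
```

```text
t 17.65 tcp [ 452.3 -111.8  638.2] rot [179.3  -0.8 166. ] tilt 1.1 F [ 0.  -0.6 -2.2] w 39.0 q [ 0.93  0.31 -1.17  1.1   0.29  1.91  1.2 ]
shift [ 0.22 -0.08 -0.18] turn -0.0
t 17.82 tcp [ 456.4 -108.   644.3] rot [179.5  -2.7 166.3] tilt 2.7 F [ 0.4  0.9 -3.4] w 38.5 q [ 0.7   0.27 -0.8   1.05  0.18  1.94  1.3 ]
shift [ 0.5  -0.55  0.45] turn 0.3
t 17.98 tcp [ 460.2 -108.1  644.3] rot [179.8  -4.  166.2] tilt 4.0 F [ 1.2 -1.5 -2.7] w 38.7 q [ 0.45  0.26 -0.43  1.02  0.1   1.95  1.4 ]
shift [ 0.86 -0.62  0.49] turn 0.2
t 18.15 tcp [ 461.2 -108.   652.2] rot [179.9  -4.  166.1] tilt 4.0 F [-0.1 -0.8 -2.2] w 38.6 q [ 0.22  0.25 -0.06  1.    0.01  1.97  1.49]
shift [ 0.91 -0.66  1.29] turn 0.1
```

```bash
for i in 1 2 3 4; do python3 -m inch '[[[0,0,-4,0],[0,0,-8,0]]]' >/dev/null;python3 to.py 450 -112 640 166|head -1;done
```

```text
t 18.32 tcp [ 457.4 -106.8  671.2] rot [179.9  -2.  166.1] tilt 2.0 F [-0.4  1.  -1.2] w 39.0 q [ 0.01  0.23  0.24  0.97 -0.06  1.98  1.56]
t 18.48 tcp [ 450.  -105.1  691.4] rot [179.9   0.6 166.1] tilt 0.6 F [ 0.4 -0.5 -1.6] w 38.9 q [-0.01  0.2   0.26  0.96 -0.06  1.98  1.55]
t 18.65 tcp [ 441.6 -104.   709.3] rot [179.8   3.  166.1] tilt 3.0 F [-0.7 -0.1 -1.4] w 38.8 q [-0.04  0.17  0.29  0.95 -0.06  1.98  1.55]
t 18.82 tcp [ 432.4 -102.6  726.5] rot [179.7   5.3 166. ] tilt 5.3 F [-1.1  0.6 -1.4] w 38.2 q [-0.09  0.14  0.35  0.94 -0.06  1.98  1.55]
```

The tilt now grows forward by about 2.4° per call, so I'll continue.

```bash
for i in 1 2 3 4 5; do python3 -m inch '[[[0,0,-4,0],[0,0,-8,0]]]' >/dev/null;python3 to.py 450 -112 640 166|head -1;done
```

```text
t 18.98 tcp [ 422.4 -100.5  743.1] rot [179.7   7.6 166. ] tilt 7.6 F [ 0.4  0.2 -1.7] w 38.8 q [-0.17  0.11  0.42  0.93 -0.06  1.98  1.55]
t 19.15 tcp [411.3 -98.2 759.7] rot [179.6   9.9 166. ] tilt 9.9 F [-0.9 -0.1 -0.8] w 39.1 q [-0.29  0.08  0.55  0.92 -0.05  1.98  1.55]
t 19.32 tcp [399.6 -95.9 775.8] rot [179.6  12.1 165.9] tilt 12.1 F [-1.   0.3 -1.1] w 38.9 q [-0.52  0.05  0.76  0.91 -0.04  1.98  1.54]
t 19.48 tcp [388.7 -93.5 791.1] rot [179.4  14.4 166. ] tilt 14.4 F [ 0.8 -0.4 -1.1] w 38.4 q [-0.7   0.01  0.88  0.91  0.    1.98  1.51]
t 19.65 tcp [383.9 -89.9 798.3] rot [179.2  15.5 166.4] tilt 15.5 F [ 0.2 -0.2 -2.1] w 38.8 q [-0.41 -0.01  0.55  0.9   0.02  1.98  1.49]
```

```bash
for i in 1 2 3 4; do python3 -m inch '[[[-1.3,0,-3.8,0],[-2.6,0,-7.6,0]]]' >/dev/null;python3 to.py 450 -112 640 166|head -1;done
```

```text
t 19.82 tcp [388.5 -95.  815.2] rot [179.1  17.9 166. ] tilt 17.9 F [-0.1 -0.7 -1.2] w 38.7 q [-0.24 -0.    0.41  0.85  0.01  1.98  1.5 ]
t 19.98 tcp [390.9 -97.7 831.3] rot [178.9  20.2 165.8] tilt 20.3 F [-0.7 -0.5 -0.5] w 38.7 q [-0.19  0.    0.36  0.81  0.01  1.98  1.5 ]
t 20.15 tcp [390.8 -98.8 847.5] rot [178.7  22.6 165.8] tilt 22.6 F [-0.9 -0.2 -0.1] w 38.8 q [-0.1  -0.    0.27  0.77  0.01  1.98  1.5 ]
t 20.32 tcp [387.8 -99.2 864. ] rot [178.6  24.9 165.8] tilt 24.9 F [-0.4  1.1 -1.1] w 38.6 q [ 0.07 -0.01  0.1   0.73  0.01  1.98  1.51]
```

```bash
for i in 1 2; do python3 -m inch '[[[-1.6,0,-3.7,0],[-3.2,0,-7.4,0]]]' >/dev/null;python3 to.py 450 -112 640 166|head -1;done; python3 - <<'E'
from feas import *
for t in(27,29):
  for d in (60,40,25,0,-45):
    tc,Rt=target(t,d);b=ik(tc,Rt,n=20);print(t,d,tc.round(),b.cost.round(1),b.x.round(2))
E
```

```text
t 20.48 tcp [ 386.8 -100.7  880.7] rot [178.4  27.3 165.7] tilt 27.3 F [-1.5 -0.  -1.3] w 38.6 q [ 0.21 -0.01 -0.03  0.69  0.    1.98  1.51]
t 20.65 tcp [ 383.4 -101.4  897.2] rot [178.3  29.6 165.6] tilt 29.7 F [-1.2 -0.4 -1. ] w 38.5 q [ 0.35 -0.01 -0.16  0.65 -0.    1.98  1.52]
27 60 [472. -14.  92.] 83.9 [ 0.6   0.98 -1.25  2.47  1.81  1.15 -0.61]
27 40 [488. -18. 104.] 8.3 [ 0.62  0.96 -1.25  2.47  1.85  1.13 -0.6 ]
27 25 [500. -21. 113.] 0.0 [ 0.07  0.58 -0.26  2.47  2.41  0.46 -1.19]
27 0 [520. -26. 127.] 0.0 [-0.35  0.57  0.38  2.41  3.37  0.27 -2.12]
27 -45 [556. -35. 153.] 0.0 [ 0.2   0.53 -0.37  2.3   1.91  0.35 -0.61]
29 60 [474. -14.  90.] 162.0 [ 0.59  1.   -1.25  2.47  1.83  1.18 -0.62]
29 40 [490. -18. 101.] 42.1 [ 0.61  0.98 -1.25  2.47  1.86  1.17 -0.62]
29 25 [502. -21. 110.] 3.0 [ 0.63  0.97 -1.25  2.47  1.89  1.16 -0.62]
29 0 [522. -26. 124.] 0.0 [-0.16  0.56  0.1   2.44  2.83  0.36 -1.59]
29 -45 [558. -35. 150.] 0.0 [ 0.52  0.67 -0.88  2.32  1.85  0.69 -0.51]
```

```bash
python3 - <<'E'
from feas import *
Rt=Ro.from_euler('xyz',[178.3,29.6,165.6],degrees=True).as_matrix()
q=np.array([.35,-.01,-.16,.65,0,1.98,1.52])
o,_=fk(q,p,s);print('model now',o.round())
W=[(383,-101,897),(400,20,700),(450,110,450),(490,110,300),(510,110,200),(510,110,150),(510,110,115),(505,40,112),(502,-21,112)]
for a,b in zip(W,W[1:]):
    for k in np.linspace(.25,1,4):
        r=ik(np.array(a)+k*(np.array(b)-a),Rt,q);q=r.x
    print(b,r.cost.round(1),q.round(2))
c=__import__('h');S=c.cam('scene');print('cap',c.onz(S,(198,204),50).round(),'tap',c.onz(S,(322,238),55).round())
E
```

```text
model now [ 383. -102.  897.]
(400, 20, 700) 0.0 [ 0.   -0.23 -0.22  1.47  0.15  1.42  1.12]
(450, 110, 450) 0.0 [-0.27 -0.08 -0.27  2.03  0.43  0.84  0.55]
(490, 110, 300) 0.0 [-0.27  0.17 -0.27  2.25  0.9   0.49  0.04]
(510, 110, 200) 0.0 [-0.26  0.39 -0.27  2.35  1.6   0.42 -0.68]
(510, 110, 150) 0.0 [-0.23  0.52 -0.31  2.39  1.93  0.5  -1.02]
(510, 110, 115) 0.0 [-0.21  0.62 -0.35  2.42  2.08  0.59 -1.18]
(505, 40, 112) 0.0 [ 0.47  0.97 -1.25  2.47  1.88  1.22 -0.76]
(502, -21, 112) 14.2 [ 0.65  0.96 -1.25  2.47  1.9   1.12 -0.61]
cap [677. 108.  50.] tap [417. -99.  55.]
```

```bash
python3 to.py 400 20 700|tail -1; python3 to.py 450 110 450|tail -1
```

```text
shift [10.97 11.67 16.8 ] turn 
shift [21.06 20.93 40.11] turn
```

```bash
python3 -m inch '[[[11,11.7,16.8,0],[11,11.7,16.8,0],[11,11.7,16.8,0],[11,11.7,16.8,0],[11,11.7,16.8,0],[11,11.7,16.8,0],[11,11.7,16.8,0]]]' >/dev/null; python3 to.py 450 110 450; python3 -m inch '[[[10,9,23,0],[10,9,23,0],[10,9,23,0],[10,9,23,0],[10,9,23,0],[10,9,23,0],[10,9,23,0]]]' >/dev/null; python3 to.py 505 110 220 
```

```text
t 21.23 tcp [397.1  24.2 691.8] rot [178.5  28.8 166.1] tilt 28.8 F [-1.5 -0.2 -2.7] w 38.7 q [ 0.28 -0.24 -0.39  1.48  0.06  1.4   1.22]
shift [ 8.96  9.   22.91] turn 
t 21.82 tcp [446.7 108.6 447.6] rot [178.4  29.2 165.8] tilt 29.2 F [-0.3 -0.4 -2. ] w 38.7 q [ 0.3  -0.09 -0.77  2.01  0.35  0.81  0.66]
shift [ 6.18  0.94 22.65] turn
```

```bash
python3 -m inch '[[[6.2,0.9,22.6,0],[6.2,0.9,22.6,0],[6.2,0.9,22.6,0],[6.2,0.9,22.6,0],[6.2,0.9,22.6,0],[6.2,0.9,22.6,0],[6.2,0.9,22.6,0],[6.2,0.9,22.6,0]]]' ; python3 to.py 510 100 150 
```

```text
clock: 22.48
eef_pos: [507.4, 109.0, 221.5]
tool_rot: [3.114, 0.509, 2.892]
force: [-0.0, 0.5, -1.7]
width: 38.5
gripper_force: 61.9
t 22.48 tcp [507.4 109.  221.5] rot [178.4  29.2 165.7] tilt 29.2 F [-0.   0.5 -1.7] w 38.5 q [ 0.03  0.4  -0.66  2.3   1.41  0.58 -0.48]
shift [ 3.07 -0.99  6.45] turn
```

The tilt is held at 29°. Since I gripped with the TCP only 8 mm below the plate's middle, I'll recompute the approach targets.

```bash
cat >tg.py <<'E'
import sys
from h import *
bar=np.array(eval(open('bar.txt').read()))
s,p,R=state()
X=-R[:,0];Y=R[:,1];Z=-R[:,2]
a=np.radians(1.0);X,Z=X*np.cos(a)+Z*np.sin(a),Z*np.cos(a)-X*np.sin(a)
gp=p+7.6*Z+1.0*X +97*X-11*Y-6*Z   # gate push point now
yw=np.radians(-14);U=np.array([.819*np.cos(yw),.819*np.sin(yw),.574]);V=np.array([-.574*np.cos(yw),-.574*np.sin(yw),.819]);W=np.cross(V,U)
e=gp-bar
print('t',round(s['clock'],2),'tcp',p.round(1),'rot',np.degrees(s['tool_rot']).round(1),'F',np.round(s['force'],1),'w',round(s['width'],1),'q',np.round(s['qpos'],2))
print('gp',gp.round(1),'rel bar u(in),side(+y),v(up)',(e@U).round(1),(-e@W).round(1) if W[1]<0 else (e@W).round(1),(e@V).round(1))
for d in map(float,sys.argv[1:]):
    t=bar+8*V-d*U;print('d',d,'shift cm',(R.T@(t-gp)/10).round(2),'tcp',(p+t-gp).round())
E
echo '[600,-57,176]'>bar.txt; python3 tg.py 40 25 0 -45; python3 to.py 505 100 160|tail -1
```

```text
t 22.48 tcp [507.4 109.  221.5] rot [178.4  29.2 165.7] F [-0.   0.5 -1.7] w 38.5 q [ 0.03  0.4  -0.66  2.3   1.41  0.58 -0.48]
gp [586.1  77.5 271.9] rel bar u(in),side(+y),v(up) 17.4 127.1 105.0
d 40.0 shift cm [  4.66 -12.99   9.9 ] tcp [485. -16. 109.]
d 25.0 shift cm [  3.16 -12.98   9.75] tcp [497. -19. 118.]
d 0.0 shift cm [  0.68 -12.96   9.5 ] tcp [517. -24. 132.]
d -45.0 shift cm [ -3.8  -12.93   9.04] tcp [553. -33. 158.]
shift [ 3.01 -1.08  5.34] turn
```

```bash
python3 -m inch '[[[1.5,0,4,0],[3,0,8,0],[3.4,0,9.8,0],[3.4,-2,9.8,0],[3.4,-5,9.8,0],[3.4,-5,9.8,0],[3.4,-5,9.8,0]]]' >/dev/null; python3 tg.py 30 0; python3 - <<'E'
from h import *
a=get_image("scene");b=get_image("side");w=get_image("wrist")
cv2.imwrite("pics/sc6.png",a);cv2.imwrite("pics/sd6.png",b);cv2.imwrite("pics/w6.png",w)
def z(im,x,y,w=100,h=75):return cv2.resize(im[y:y+h,x:x+w],(400,300),interpolation=cv2.INTER_CUBIC)
cv2.imwrite("pics/c6.png",np.vstack([np.hstack([z(a,205,120),z(b,190,110)]),np.hstack([cv2.resize(w,(400,300)),cv2.resize(b[80:230,150:350],(400,300))])]))
E
```

```text
t 23.07 tcp [515.6  56.4 122.4] rot [178.3  29.6 165.4] F [ 0.6  0.9 -1.4] w 38.7 q [ 0.1   0.64 -0.62  2.42  2.01  0.68 -0.97]
gp [593.8  24.6 173.4] rel bar u(in),side(+y),v(up) -22.6 77.7 12.6
d 30.0 shift cm [ 0.62 -7.78  0.35] tcp [493. -18. 114.]
d 0.0 shift cm [-2.37 -7.75  0.06] tcp [517. -24. 132.]
```

View pics/c6.png

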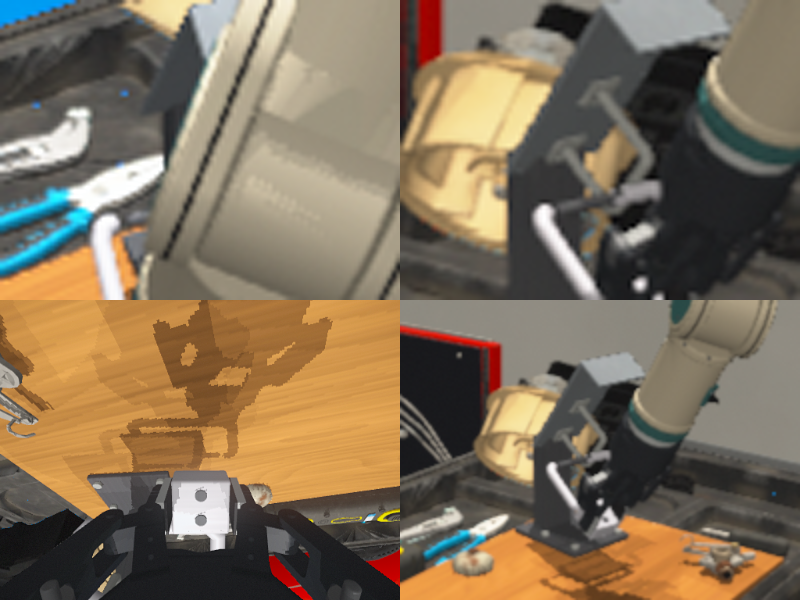

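The side view shows the eye's upper bar corner at crop (650,157) and the gate in front of it, from the tip near (560,211) to the hinge at (637,190). I'll refit the eye with its known shape and check the hook's place from the gate.

```bash
python3 - <<'E'
from h import *
from scipy.optimize import least_squares
S,D=cam("scene"),cam("side")
u=lambda o,x,y:np.array([(x+.5)/4-.5+o[0],(y+.5)/4-.5+o[1]])
d=lambda x,y:u((200,100),x-400,y-300);sc=lambda x,y:u((220,105),x-400,y)
O=[(D,0,30,d(608,493)),(D,0,-30,d(576,549)),(D,62,30,d(557,430)),(D,62,-30,d(521,492)),(S,0,30,sc(602,218)),(S,0,-30,sc(579,233)),(D,0,30,u((190,110),250,157)),(D,62,30,u((190,110),203,92)),(D,62,-30,u((190,110),166,152))]
def f(q,zf=None):
    y=q[2];U=np.array([.819*np.cos(y),.819*np.sin(y),.574]);V=np.array([-.574*np.cos(y),-.574*np.sin(y),.819])
    b=np.array([q[0],q[1],zf if zf else q[3]])
    return np.hstack([proj(c,b+a*U+v*V)-px for c,a,v,px in O])
for zf in(None,175):
    r=least_squares(f,[600,-57,-.24]+([176] if zf is None else []),args=(zf,));print(zf,r.x.round(2),np.degrees(r.x[2]).round(1),'rms',np.sqrt(np.mean(r.fun**2)).round(2),r.fun.reshape(-1,2).round(1).tolist())
# hook check in side view
s,p,R=state();X=-R[:,0];Y=R[:,1];Z=-R[:,2];a=np.radians(1);X,Z=X*np.cos(a)+Z*np.sin(a),Z*np.cos(a)-X*np.sin(a)
cen=p+7.6*Z+X+61*X-40*Y-6*Z
for n,h in(('tip',(36,37)),('hinge',(36,-14)),('nosecorner',(36,54)),('farcorner',(-36,54)),):
    q=proj(D,cen+h[0]*X+h[1]*Y);print(n,((q-[190,110]+.5)*4-.5+[400,0]).round())
E
```

```text
None [ 6.0060e+02 -5.8880e+01 -2.0000e-01  1.7776e+02] -11.5 rms 0.93 [[0.0, 0.8], [-1.0, 0.7], [0.3, 0.1], [0.7, -1.3], [0.7, -0.7], [0.9, 2.4], [-0.5, -0.2], [-1.2, -0.4], [-0.5, -1.3]]
175 [ 6.0375e+02 -6.2370e+01 -2.2000e-01] -12.4 rms 1.0 [[-0.3, 1.3], [-1.2, 1.1], [0.2, 0.5], [0.8, -0.9], [1.1, -1.0], [1.5, 2.0], [-0.8, 0.3], [-1.3, 0.0], [-0.5, -0.9]]
tip [553. 226.]
hinge [611. 212.]
nosecorner [533. 231.]
farcorner [594. 311.]
```

The gate appears within about 5 mm of where the model puts it, slightly higher, and the eye fit is good to about 3 mm. I'll use (601.5, -59.5, 176.5) and aim slightly lower on the bar.

```bash
echo '[601.5,-59.5,176.5]'>bar.txt; sed -i "s/radians(-14)/radians(-12)/; s/t=bar+8\*V-d\*U/t=bar+3*V-d*U+np.array([.2,1,0])/" tg.py; python3 tg.py 28 0
```

```text
t 23.22 tcp [516.2  59.7 123.1] rot [178.2  29.7 165.6] F [-0.2 -0.5 -2.3] w 38.3 q [ 0.09  0.64 -0.62  2.42  2.01  0.68 -0.97]
gp [594.5  28.1 174.1] rel bar u(in),side(+y),v(up) -21.9 84.3 12.4
d 28.0 shift cm [ 0.21 -8.35  0.9 ] tcp [499. -22. 112.]
d 0.0 shift cm [-2.57 -8.24  0.64] tcp [522. -27. 128.]
```

```bash
python3 -m inch '[[[0.2,0,0.5,0],[0.2,-2.5,0.9,0],[0.2,-5,0.9,0],[0.2,-7,0.9,0],[0.2,-8.3,0.9,0],[0.2,-8.3,0.9,0],[0.2,-8.3,0.9,0],[0.2,-8.3,0.9,0]]]' >/dev/null; python3 tg.py 15 0 -47
```

```text
t 23.88 tcp [503.9 -24.6 109.9] rot [178.4  28.9 165.3] F [-0.1  1.1 -1.7] w 38.3 q [ 0.64  0.94 -1.24  2.47  1.9   1.11 -0.62]
gp [582.6 -56.7 159.9] rel bar u(in),side(+y),v(up) -25.2 -1.2 -2.7
d 15.0 shift cm [-0.94  0.27 -0.67] tcp [509. -23. 120.]
d 0.0 shift cm [-2.43  0.33 -0.83] tcp [521. -26. 129.]
d -47.0 shift cm [-7.1   0.53 -1.34] tcp [559. -34. 156.]
```

```bash
python3 -m inch '[[[-0.8,0.2,-0.6,0],[-1.7,0.3,-0.7,0],[-2,0.3,-0.7,0],[-2,0.3,-0.7,0]]]' >/dev/null; python3 tg.py 0 -47; python3 - <<'E'
from h import *
b=get_image("side");w=get_image("wrist")
z=lambda im,x,y:cv2.resize(im[y:y+90,x:x+120],(800,600),interpolation=cv2.INTER_CUBIC)
cv2.imwrite("pics/sd7.png",z(b,190,110));cv2.imwrite("pics/w7.png",w)
E
```

```text
t 24.22 tcp [519.6 -20.9 129.2] rot [178.3  29.2 165.8] F [-3.   1.5 -3.5] w 38.7 q [ 0.66  0.89 -1.25  2.42  1.85  1.05 -0.55]
gp [598.4 -52.3 179.6] rel bar u(in),side(+y),v(up) -2.0 6.4 5.1
d 0.0 shift cm [-0.23 -0.53  0.19] tcp [521. -27. 129.]
d -47.0 shift cm [-4.91 -0.36 -0.29] tcp [559. -35. 156.]
```

```bash
python3 -m inch '[[[0.3,-0.2,0,0],[0.3,-0.4,0,0],[0.3,-0.4,0,0]]]' >/dev/null; python3 tg.py 0 -47; python3 - <<'E'
from h import *
b=get_image("side")
cv2.imwrite("pics/sd8.png",cv2.resize(b[110:200,190:310],(800,600),interpolation=cv2.INTER_CUBIC))
E
```

```text
t 24.57 tcp [514.9 -26.1 126.2] rot [178.4  29.1 165.7] F [-1.6  0.9 -2.6] w 38.6 q [ 0.67  0.89 -1.24  2.43  1.86  1.05 -0.56]
gp [593.7 -57.6 176.4] rel bar u(in),side(+y),v(up) -6.6 0.2 4.6
d 0.0 shift cm [-0.67  0.11  0.09] tcp [521. -27. 129.]
d -47.0 shift cm [-5.34  0.27 -0.4 ] tcp [559. -35. 156.]
```

View pics/sd8.png

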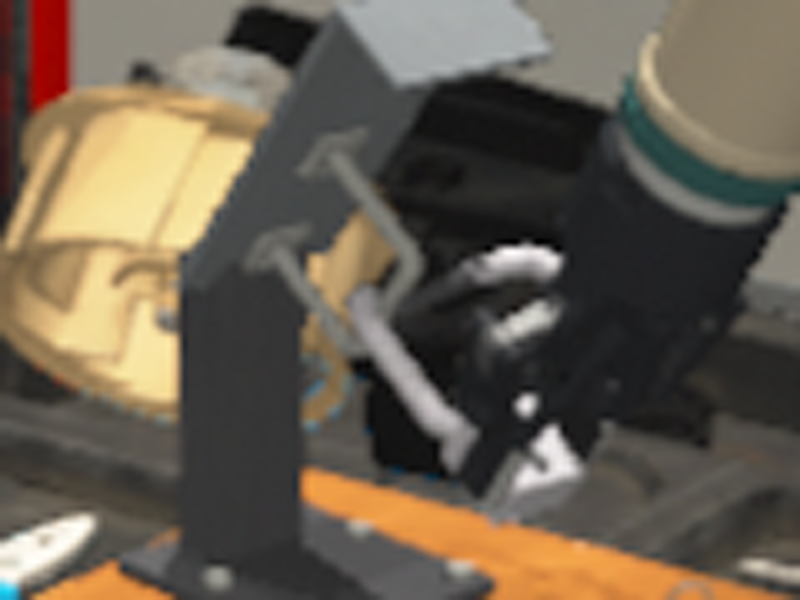

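The side view shows the eye's bar crossing the gate between its tip near (372,295) and its hinge near (470,270), about 25 mm along the loop's y, at mid-bar height. Pushing in.

```bash
python3 -m inch '[[[-0.7,0,0,0],[-1.4,0.1,-0.1,0],[-2.1,0.1,-0.2,0],[-2.8,0.15,-0.2,0],[-3.4,0.15,-0.3,0],[-3.4,0.15,-0.3,0]]]'; python3 tg.py -47
```

```text
clock: 25.12
eef_pos: [545.4, -32.4, 147.3]
tool_rot: [3.113, 0.512, 2.889]
force: [0.5, -0.1, -1.1]
width: 38.4
gripper_force: 63.3
t 25.12 tcp [545.4 -32.4 147.3] rot [178.4  29.4 165.5] F [ 0.5 -0.1 -1.1] w 38.4 q [ 0.7   0.85 -1.24  2.34  1.79  0.99 -0.43]
gp [623.9 -64.1 197.9] rel bar u(in),side(+y),v(up) 31.0 0.2 4.4
d -47.0 shift cm [-1.6   0.15 -0.01] tcp [559. -34. 155.]
```

```bash
python3 -m inch '[[[-0.7,0.1,0,0],[-1.3,0.1,0,0],[-1.3,0.1,0,0],[-1.3,0.1,0,0]]]'; python3 tg.py -47; python3 - <<'E'
from h import *
cv2.imwrite("pics/sd9.png",cv2.resize(get_image("side")[110:200,190:310],(800,600),interpolation=cv2.INTER_CUBIC))
E
python3 -m inch '[[[0.5,0,0,0],[1.0,0,0,0],[1.5,0,0,0],[2.0,0,0,0]]]'; python3 tg.py -47
```

```text
clock: 25.45
eef_pos: [555.1, -33.2, 152.6]
tool_rot: [3.113, 0.509, 2.891]
force: [0.2, -0.6, -1.3]
width: 38.9
gripper_force: 63.3
t 25.45 tcp [555.1 -33.2 152.6] rot [178.3  29.2 165.6] F [ 0.2 -0.6 -1.3] w 38.9 q [ 0.71  0.84 -1.24  2.31  1.77  0.97 -0.38]
gp [633.7 -64.8 203. ] rel bar u(in),side(+y),v(up) 41.9 1.5 3.0
d -47.0 shift cm [-0.5  -0.03 -0.06] tcp [559. -35. 156.]
clock: 25.83
eef_pos: [536.6, -28.7, 141.9]
tool_rot: [3.113, 0.508, 2.892]
force: [0.2, 0.6, -2.0]
width: 38.5
gripper_force: 63.3
t 25.83 tcp [536.6 -28.7 141.9] rot [178.4  29.1 165.7] F [ 0.2  0.6 -2. ] w 38.5 q [ 0.69  0.86 -1.24  2.36  1.81  1.   -0.46]
gp [615.4 -60.2 192.2] rel bar u(in),side(+y),v(up) 20.3 2.2 4.9
d -47.0 shift cm [-2.68 -0.03 -0.09] tcp [559. -35. 156.]
```

```bash
for k in 1 2; do python3 -m inch '[[[0.3,0,0,0],[0.6,0,0,0],[0.6,0,0,0]]]' >/dev/null; python3 tg.py|head -2|cut -c1-90;done; python3 -m inch '[[[0.3,0,0,0],[0.3,0,0,0]]]'>/dev/null; python3 tg.py
```

```text
t 26.08 tcp [531.7 -27.3 139. ] rot [178.4  29.1 165.7] F [ 0.4  0.1 -1.2] w 38.7 q [ 0.68
gp [610.5 -58.8 189.3] rel bar u(in),side(+y),v(up) 14.4 2.5 5.5
t 26.33 tcp [526.8 -26.2 136.3] rot [178.4  29.1 165.7] F [ 0.5 -0.2 -2.7] w 38.7 q [ 0.68
gp [605.6 -57.7 186.5] rel bar u(in),side(+y),v(up) 8.7 2.6 6.1
t 26.5 tcp [524.3 -25.6 134.9] rot [178.4  29.1 165.7] F [-0.2  0.3 -1.3] w 39.1 q [ 0.67  0.87 -1.24  2.4   1.84  1.02 -0.52]
gp [603.1 -57.1 185.1] rel bar u(in),side(+y),v(up) 5.8 2.6 6.4
```

```bash
for k in 1 2; do python3 -m inch '[[[0.2,0,0,0],[0.3,0,0,0],[0.3,0,0,0]]]' >/dev/null; python3 tg.py|cut -c1-90;done; python3 - <<'E'
from h import *
cv2.imwrite("pics/sd10.png",cv2.resize(get_image("side")[110:200,190:310],(800,600),interpolation=cv2.INTER_CUBIC))
E
```

```text
t 26.75 tcp [522.  -25.  133.6] rot [178.4  29.1 165.7] F [ 0.5  1.  -1.1] w 38.8 q [ 0.67
gp [600.8 -56.6 183.8] rel bar u(in),side(+y),v(up) 3.2 2.7 6.7
t 27.0 tcp [521.4 -24.7 133.1] rot [178.4  29.3 165.6] F [ 5.8 -0.4  0.2] w 38.8 q [ 0.67 
gp [600.  -56.3 183.7] rel bar u(in),side(+y),v(up) 2.4 2.8 7.2
```

Withdrawal is now resisted by about 6 N with the bar inside, so the gate has snapped shut behind it. I'll ease back in, release, and back off along the fingers.

```bash
python3 -m inch '[[[-0.4,0,0,0],[-0.8,0,0,0],[-0.8,0,0,0]]]'|grep -A0 force; python3 -m inch '[[[0,0,0,0],[0,0,0,0],[0,0,0,0],[0,0,0,0],[0,0,0,0],[0,0,0,0]]]' 7.5; python3 -m inch '[[[0,0,-1.5,0],[0,0,-3,0],[0,0,-5,0],[0,0,-8,0],[0,0,-11,0],[0,0,-14,0],[0,0,-14,0],[0,0,-14,0]]]'
```

```text
force: [0.6, 0.2, -1.7]
--
gripper_force: 63.3
clock: 27.8
eef_pos: [526.5, -26.0, 136.1]
tool_rot: [3.113, 0.508, 2.892]
force: [-0.3, -0.1, -0.2]
width: 75.0
gripper_force: 0.0
clock: 28.47
eef_pos: [460.1, -13.9, 260.8]
tool_rot: [3.118, 0.515, 2.892]
force: [0.3, -0.7, -1.1]
width: 74.8
gripper_force: 0.0
```

```bash
python3 -m inch '[[[2,0,-15,0],[2,0,-15,0],[2,0,-15,0],[2,0,-15,0],[2,0,-15,0],[2,0,-15,0],[2,0,-15,0],[2,0,-15,0]]]' | sed -n 1,4p; python3 -m inch '[[[0,0,0,0],[0,0,0,0],[0,0,0,0],[0,0,0,0],[0,0,0,0],[0,0,0,0],[0,0,0,0],[0,0,0,0]]]' >/dev/null; python3 - <<'E'
from h import *
a=get_image("scene");b=get_image("side")
z=lambda im,x,y,w,h:cv2.resize(im[y:y+h,x:x+w],(400,300),interpolation=cv2.INTER_CUBIC)
b2=get_image("side");print('motion',cv2.absdiff(b,b2)[100:230,180:330].max())
cv2.imwrite("pics/fin.png",np.vstack([np.hstack([z(a,220,120,120,90),z(b,190,110,120,90)]),np.hstack([z(a,0,0,512,384),z(b,0,0,512,384)])]))
E
```

```text
clock: 29.13
eef_pos: [374.3, -6.1, 347.1]
tool_rot: [3.127, 0.483, 2.89]
force: [0.3, -1.2, -1.2]
motion 76
```

View pics/fin.png

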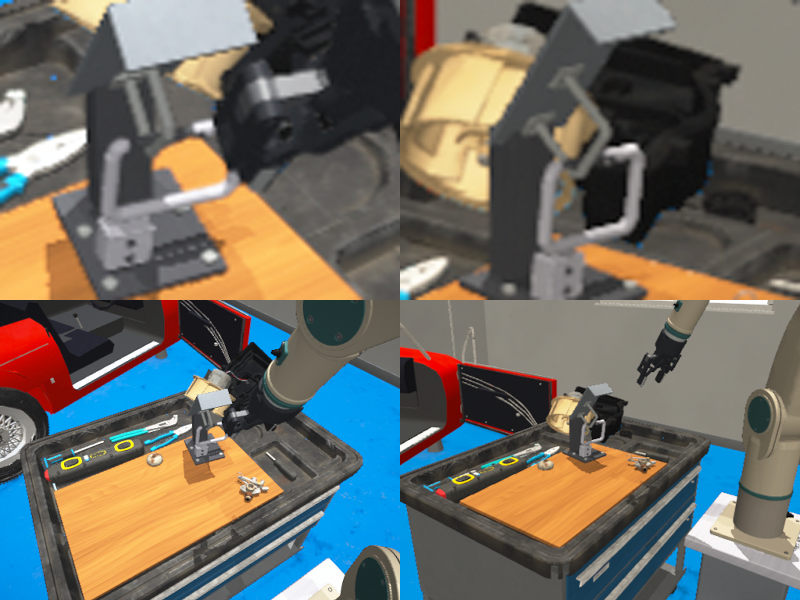

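The hook hangs on the eye, the driver lies in the compartment, and the tap and cap look undisturbed. I'll let the swing die down, then hand in.

```bash
for i in 1 2 3 4 5 6 7 8; do python3 -m inch '[[[0,0,0,0],[0,0,0,0],[0,0,0,0],[0,0,0,0],[0,0,0,0],[0,0,0,0],[0,0,0,0],[0,0,0,0]]]' >/dev/null;done; python3 - <<'E'
from h import *
from cell import order
b=get_image("side");b2=get_image("side");print('motion',cv2.absdiff(b,b2)[100:230,180:330].max(),sensors.read_state()['clock'])
print(order.finish_job())
E
```

```text
motion 5 35.3833
the job is handed in; nothing more can be done
None
```

I handed the job in at 35.4 s: the screwdriver lies in the front right compartment, the snap hook hangs on the eye (about 6 N held it when I pulled back, so the gate had shut behind the bar), and the tap and filler cap stayed where they were.

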